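# Switch the ball feeder to the other tray

### The arm

A 7-joint arm with a two-finger parallel gripper is mounted at the origin on the work surface. World frame = base frame: x ahead of the robot, y to its left, z up, the work surface at z = 0. Lengths are in m, angles in rad, forces in N, time in s.
With the tool pointing down it reaches from about 0.425 to 0.925 m from the base axis. Payload 6.8 kg.
Tool frame: the origin (TCP) lies at the very end of the fingers, on their centre line; the grasp point (between the pads) lies 19 mm behind it; z points along the fingers, y is the line along which they close (so a half turn about z gives the same grasp; the last joint's range is limited). The gripper opens to 85 mm and grips with 20 to 120 N. Pads are 22 mm wide; open, the fingers measure 114 mm over their backs; the gripper's body (76 mm by 85 mm) begins 54 mm behind the grasp point. The pads swing forward as they close: fully open they stand 13 mm farther back than shut.
Start: joints at [1.224, 0.477, 0.022, 1.555, -0.011, 1.109, -0.083], TCP at [0.16, -0.656, 0.231] pointing down, gripper open.
Joint ranges: [-2.96, 2.96], [-0.34, 2.1], [-1.41, 1.46], [0.24, 2.44], [-1.37, 4.51], [0.17, 1.92], [-2.96, 2.96]. Speed limits (rad/s): [2.39, 2.39, 3.14, 3.14, 3.14, 3.14, 3.14].

### API

Orientations are given as a rotation vector (axis times angle).
In Python, from bench import get_obs, viewer, r gives the robot as it stands. The module is installed in compiled form; this text tells all that it offers.
- The arm moves only by the tool play_rows, never from a script. Its argument "commands" is a list that holds one entry, the list of rows, each a list of 5 numbers: the gripper's target within -1 to 1 (shut at 1, half-way at 0, fully open at -1), then the shift along the tool's x, y, z scaled (see below), then the turn about the tool's z scaled (see below). A call has 1 to 12 rows; each row is the pose to reach, as a shift and turn from the pose commanded when the call began, along the tool's axes at that moment; what a row does not reach only later rows make up. The controller multiplies each number of a shift by 0.2 m and each number of a turn by pi/2 rad. A row lasts 1/12 s, in which the tool goes at most 41.7 mm and 7.16 degrees, less where a joint would pass 70% of its speed; a pose out of reach is approached as far as the arm can. A call with a number of a shift or a turn outside -1 to 1 is refused whole. A call with a gripper value outside its range is refused whole. The fingers move at their own pace and stop on an object; "grip_force" is the grip in N (left out, the last holds). Time passes only in rows, so rows that repeat a pose let the fingers close. It gives the time, the measured TCP pose, the force, the opening and the grip force at its end, in the units of the state.
- get_obs(): the state, without advancing time (a new reading comes with each control period).
- viewer.grab_frame(name): name is "scene" or "top" or "wrist"; returns a dict with "pixels" (480x640x3 uint8, red, green, blue), "fovy" (degrees; the focal length in pixels is half the picture's height over the tangent of half this angle, whatever the lens; pixels are square), "cx", "cy" (the principal point, pixels), "world_to_cam" (4x4, takes a point from world to camera coordinates); the wrist camera has in their place "hand_eye" (4x4, takes a point from camera to tool coordinates, whose origin is the TCP and whose axes are the flange's). Camera axes: x right, y up, looking along -z (the intrinsics and any distortion apply to the point x, -y, -z); pixel columns grow to the right and rows downward; lengths in m; the calibration is good to about 2 mm. A picture is of the moment at which its call begins: read the wrist's pose just before it. There is no depth.
- r.hand_in(): hands the job in; it is judged then, once.
Trained networks look in a picture, given as the dict that the camera call returned (one of the last four; its "shot" number tells which), for a name from the list of things; names that differ only in an ending like _2 or _b are one class to them, and where a whole thing is asked for, a point or a joint stands for the part that bears it (a point fixed in the world has none). Each returns a list of dicts, best first, with "score" (0 to 1); they miss things now and then, are a little off and sometimes report something else, mostly with a low value. They report only what shows in the picture. A call takes as long as a camera call.
- viewer.trace(picture, thing): "pixels" (480x640 bool, what is visible of it) and "rect" ([left, top, right, bottom] in pixels, round what is visible of it).
The state is a dict: "clock": time; "joints": joint angles; "qvel": joint speeds; "tau": joint torques, N m; "tcp_pos": TCP position; "orientation": TCP orientation; "contact_force": force on the tool from outside, world axes, zero at the start; "moment": the same for the moment, N m; "grip_width": finger opening in m; "gripper_force": force on a finger pad.
Only numpy, scipy, OpenCV 4.12 (cv2) and the standard library are available. Lean on these libraries where they do the work, as an engineer would, in place of code of your own. Each camera call takes 0.05 s, during which the arm holds its last target. There are 200 camera calls.

### The job

The wooden-ball feeder on the studio table is set to the wrong tray. With a fingertip, rock its seesaw gate over the pivot so that it slopes down to the other tray, then push the tab of the sliding stop all the way across so that all four balls run down into that other tray; leave gate and stop set like that. Do not touch the balls, pick nothing up, and leave the jar, the brush pot and the tape where they stand.

Things in the scene. Friction and masses are not known exactly. Their poses are not given: they have to be found in the camera images.
- feeder: Plywood ball feeder, fixed to the table. Origin on the table; x points away from the robot side, y left, z up, yawed up to 0.3 rad. A sloped chute at y = 0, 46 mm wide over its walls, comes down from the far end (x = 186 mm, wall tops 160 mm high) to its mouth (x = -12 mm, 130 mm high; 149 mm where the stop crosses) over the middle of the seesaw gate. An open tray stands at either end of the gate.
- tray_left (a point): Centre of the floor of the left (+y) tray, at feeder x = -42, y = 145 mm, about 20 mm above the table. The floor falls a little outwards and to the robot side. The tray is 110 mm (x) by 100 mm (y) inside; walls 70 mm above the table, the one under the gate's end 43 mm.
- tray_right (a point): The same for the right (-y) tray, at feeder x = -42, y = -145 mm.
- gate (a joint): Seesaw gate: wooden trough 170 mm long along feeder y, pivot along x at x = -42, y = 0, 75 mm up. Rad: +0.26 = left end down (feeds left tray), -0.26 = right end down. Top-heavy: lies fully over to either side, falls over by itself once pushed past level; under 1 N at its end. On its robot side a board 60 mm wide with a steel weight reaches 75 mm above the pivot.
- pad_left (a point): Centre of the top face of the gate's left press pad, a flat ear 36 x 36 x 6 mm on the robot side of the trough's left end. Gate level: 107 mm above the table, at feeder x = -97, y = 72 mm; about 18 mm higher when this end is up, 18 mm lower when down. Pressing the raised pad down past level rocks the gate.
- pad_right (a point): The same for the right press pad (gate level: feeder x = -97, y = -72 mm).
- stop (a joint): Sliding stop: wooden bar 150 mm long across the top of the chute along feeder y, with a tongue hanging into the chute that holds the balls back. Metres: 0 to 0.008 = shut at the start, 0.05 = fully open (end stop); grows towards feeder +y (left). Balls can run from about 0.03. Takes about 2 N and stays where left.
- tab (a point): Middle of the top edge of the stop's upright tab, at the bar's right (-y) end: 26 mm (feeder x) by 10 mm (y) by 48 mm high, top 197 mm above the table, clear space on its right. Stop at 0: feeder x = 18, y = -75 mm. Push its right face towards +y.
- ball0: Wooden ball, 30 mm diameter, 11 g, number 0 in the queue in the chute (0 lowest, next to the stop). The pose turns with the ball; for its centre see ball0_center.
- ball1: Wooden ball, 30 mm diameter, 11 g, number 1 in the queue in the chute (0 lowest, next to the stop). The pose turns with the ball; for its centre see ball1_center.
- ball2: Wooden ball, 30 mm diameter, 11 g, number 2 in the queue in the chute (0 lowest, next to the stop). The pose turns with the ball; for its centre see ball2_center.
- ball3: Wooden ball, 30 mm diameter, 11 g, number 3 in the queue in the chute (0 lowest, next to the stop). The pose turns with the ball; for its centre see ball3_center.
- ball0_center (a point): Centre of ball 0.
- ball1_center (a point): Centre of ball 1.
- ball2_center (a point): Centre of ball 2.
- ball3_center (a point): Centre of ball 3.
- jar: Bystander: lidded glass jar, 60 mm diameter, 85 mm tall, loose. Origin at the centre of its underside.
- brush_pot: Bystander: steel pot 68 mm diameter, 95 mm tall, with brushes up to 232 mm above the table, loose. Origin at the centre of its underside.
- tape: Bystander: roll of paper tape lying flat, 90 mm outer, 60 mm inner diameter, 24 mm high, loose. Origin at the centre of its underside.

How it is judged:
On the way, in this order (a step that is already met when the one before it is completed fails the run):
1. the gate is rocked over to the other side while the stop is still shut ((value of joint gate above 0.2 rad or value of joint gate below -0.2 rad) and distance of pad_left from where it was at the start of the episode above 0.022 m and value of joint stop below 0.02 m), for 0.2 s.
2. the stop is pushed open with the gate still over ((value of joint gate above 0.2 rad or value of joint gate below -0.2 rad) and distance of pad_left from where it was at the start of the episode above 0.022 m and value of joint stop above 0.038 m), for 0.2 s.
At the end, for the whole second after the job is handed in: The gate lies over on the side opposite to its start (beyond 0.2 rad, pad moved more than 22 mm), the stop is open by more than 38 mm, and all four balls lie in the tray which the gate now feeds (centres within its walls and under 50 mm above the table, slower than 0.1 m/s) (all of step 2 and x of ball0_center in the frame of feeder between -0.097 and 0.013 m and height (world z) of each of ball0_center, ball1_center, ball2_center, ball3_center below 0.05 m and linear speed of each of ball0, ball1, ball2, ball3 below 0.1 m/s and x of ball1_center in the frame of feeder between -0.097 and 0.013 m and x of ball2_center in the frame of feeder between -0.097 and 0.013 m and x of ball3_center in the frame of feeder between -0.097 and 0.013 m and ((value of joint gate above 0.2 rad and y of ball0_center in the frame of feeder between 0.095 and 0.195 m and y of ball1_center in the frame of feeder between 0.095 and 0.195 m and y of ball2_center in the frame of feeder between 0.095 and 0.195 m and y of ball3_center in the frame of feeder between 0.095 and 0.195 m) or (value of joint gate below -0.2 rad and y of ball0_center in the frame of feeder between -0.195 and -0.095 m and y of ball1_center in the frame of feeder between -0.195 and -0.095 m and y of ball2_center in the frame of feeder between -0.195 and -0.095 m and y of ball3_center in the frame of feeder between -0.195 and -0.095 m))); the robot touches nothing.
It fails at once if a ball is touched by the robot (contact force between any of the fingers, the arm and ball0 above 0.3 N or contact force between any of the fingers, the arm and ball1 above 0.3 N or contact force between any of the fingers, the arm and ball2 above 0.3 N or contact force between any of the fingers, the arm and ball3 above 0.3 N).
It fails at once if a ball is lifted (height (world z) of any of ball0_center, ball1_center, ball2_center, ball3_center above 0.18 m).
It fails at once if a bystander is moved more than 20 mm, lifted or knocked over (distance of any of jar, brush_pot, tape from where it was at the start of the episode above 0.02 m or angle between any of jar, brush_pot, tape's own z axis and vertical above 0.3 rad).
It also fails if it takes over 48 s, if anything falls off the work surface, if the arm or the gripper's body presses on something with over 40 N, if the wrist force passes 120 N, or if a joint passes its speed limit or range.

## Working session

There is one attempt and no reset: what is moved stays moved. The work goes in short steps, Python scripts to look and compute and a tool call to move; the robot and the scene stay as the last step left them, time stands still between calls to the robot, and variables do not carry over. Pictures are saved under pics/ and viewed, at most 10 in all, crops included, and the job is handed in when it is done.

Besides the shell and the picture viewer there is one more tool, called after "Emit:" as a command line: name --argument value ..., lists and objects as JSON in quotes. play_rows: Moves the arm, as the interface text tells. Shifts and turns lie within -1 to 1; 1 stands for 0.2 m of shift or pi/2 rad of turn. Its arguments: {"type":"object","properties":{"commands":{"type":"array","items":{"type":"array","items":{"type":"array","items":{"type":"number","minimum":-1,"maximum":1}}}},"grip_force":{"type":"number"}},"required":["commands"]}

```bash
mkdir -p pics; cat > h.py <<'E'
import numpy as np, cv2
from bench import get_obs, viewer, r
def save(p,n): cv2.imwrite('pics/'+n+'.png',p['pixels'][:,:,::-1])
def K(p):
    f=240/np.tan(np.radians(p['fovy'])/2); return f,p['cx'],p['cy']
def proj(p,X):
    X=np.atleast_2d(X); c=(p['world_to_cam']@np.c_[X,np.ones(len(X))].T).T
    f,cx,cy=K(p); return np.c_[cx+f*c[:,0]/-c[:,2], cy-f*c[:,1]/-c[:,2]]
def ray(p,uv,z):
    f,cx,cy=K(p); M=np.linalg.inv(p['world_to_cam']); d=M[:3,:3]@np.array([(uv[0]-cx)/f,-(uv[1]-cy)/f,-1]); o=M[:3,3]
    return o+d*(z-o[2])/d[2]
E
python3 - <<'E'
from h import *
o=get_obs(); print({k:np.round(v,3) for k,v in o.items()})
for n in('scene','top'):
    p=viewer.grab_frame(n); save(p,n+'0'); print(n,{k:np.round(v,3) for k,v in p.items() if k not in('pixels',)})
    for t in ('feeder','gate','stop','tab','pad_left','pad_right','ball0','jar','brush_pot','tape'):
        l=viewer.trace(p,t); print(t,[(round(d['score'],2),np.round(d['rect']).tolist()) for d in l[:3]])
E
```

```text
{'clock': np.float64(0.0), 'joints': array([ 1.224,  0.478,  0.022,  1.556, -0.011,  1.109, -0.083]), 'qvel': array([-0.   ,  0.   ,  0.001,  0.001, -0.002, -0.002,  0.001]), 'tau': array([ 1.0000e-03, -5.9644e+01,  1.6080e+00, -2.8119e+01,  1.3000e-02,
        9.0000e-03, -0.0000e+00]), 'tcp_pos': array([ 0.159, -0.655,  0.23 ]), 'orientation': array([-3.117e+00, -3.740e-01,  1.000e-03]), 'contact_force': array([-0.556,  0.245,  1.165]), 'moment': array([-0.039,  0.019,  0.066]), 'gripper_force': np.float64(0.0), 'grip_width': np.float64(0.085)}
scene {'fovy': np.float64(42.262), 'cx': np.float64(296.365), 'cy': np.float64(244.243), 'world_to_cam': array([[ 4.650e-01,  8.850e-01,  1.000e-03, -2.380e-01],
       [-7.570e-01,  3.980e-01,  5.190e-01,  3.640e-01],
       [ 4.590e-01, -2.420e-01,  8.550e-01, -1.503e+00],
       [ 0.000e+00,  0.000e+00,  0.000e+00,  1.000e+00]]), 'shot': np.int64(1)}
feeder [(0.89, [227.0, 175.0, 436.0, 357.0])]
gate [(0.63, [273.0, 174.0, 371.0, 269.0])]
stop [(0.67, [313.0, 213.0, 390.0, 251.0])]
tab [(0.73, [273.0, 173.0, 373.0, 267.0]), (0.57, [311.0,
[... 799 characters left out ...]
0.184,  0.024,  0.983, -0.934],
       [ 0.   ,  0.   ,  0.   ,  1.   ]]), 'shot': np.int64(2)}
feeder [(0.76, [163.0, 141.0, 382.0, 311.0])]
gate [(0.86, [225.0, 250.0, 330.0, 311.0])]
stop [(0.86, [223.0, 221.0, 313.0, 240.0]), (0.68, [164.0, 135.0, 386.0, 314.0])]
tab [(0.7, [221.0, 218.0, 316.0, 240.0])]
pad_left [(0.72, [225.0, 254.0, 325.0, 313.0]), (0.36, [264.0, 168.0, 281.0, 182.0])]
pad_right [(0.56, [222.0, 250.0, 330.0, 313.0])]
ball0 [(0.74, [158.0, 138.0, 384.0, 310.0]), (0.66, [260.0, 166.0, 284.0, 185.0]), (0.65, [263.0, 216.0, 281.0, 229.0])]
jar [(0.55, [355.0, 182.0, 386.0, 219.0])]
brush_pot [(0.9, [132.0, 143.0, 198.0, 204.0])]
tape [(0.77, [365.0, 332.0, 416.0, 382.0])]
```

View pics/scene0.png

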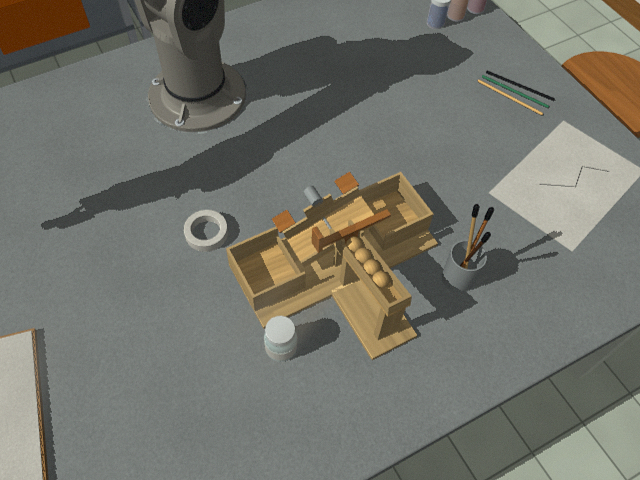

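View pics/top0.png

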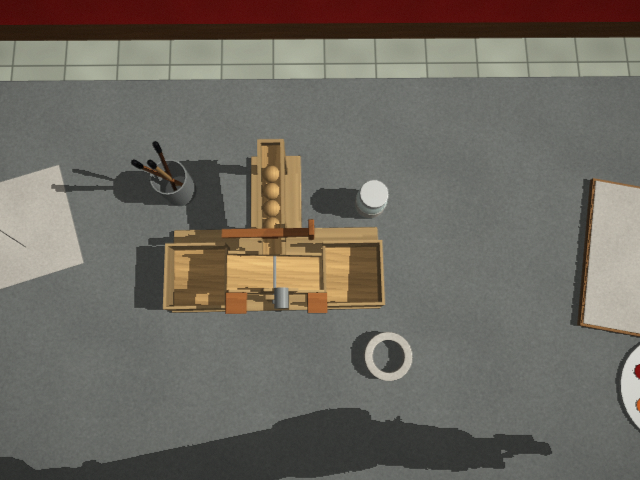

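The scene shows the feeder with its right pad at about (283,220), its left pad at (347,183) and the tab at about (317,237). In the top view the pads are at (236,302) and (317,302), with the tab at about (312,229). I'll segment the orange pads and fit the pose for both gate signs.

```bash
python3 - <<'E'
from h import *
from scipy.optimize import least_squares
P={}
for n in('scene','top'):
    p=viewer.grab_frame(n); P[n]=p
    h=cv2.cvtColor(p['pixels'],cv2.COLOR_RGB2HSV)
    m=((h[...,0]<14)&(h[...,1]>130)&(h[...,2]>60)).astype(np.uint8); m[:160]=0; m[330:]=0;m[:,:160]=0;m[:,450:]=0
    k,l,s,c=cv2.connectedComponentsWithStats(m)
    for i in range(1,k):
        if s[i,4]>15: print(n,s[i],c[i].round(1))
a=cv2.resize(P['scene']['pixels'][165:275,260:400],None,fx=5,fy=5,interpolation=cv2.INTER_CUBIC)
b=cv2.resize(P['top']['pixels'][210:320,215:340],None,fx=5,fy=5,interpolation=cv2.INTER_CUBIC)
save({'pixels':a},'zs');save({'pixels':b},'zt')
meas=[('scene','pl',347,183),('scene','pr',283,220),('top','pl',236,302),('top','pr',317.5,302),('top','c0',256,140),('top','c1',284,140)]
def mdl(q,sg):
    x,y,t=q; R=np.array([[np.cos(t),-np.sin(t),0],[np.sin(t),np.cos(t),0],[0,0,1]])
    f={'pl':[-97-0,72,107-18*sg],'pr':[-97,-72,107+18*sg],'c0':[186,23,160],'c1':[186,-23,160]}
    return {k:R@(np.array(v)/1000)+[x,y,0] for k,v in f.items()}
for sg in(1,-1):
    F=lambda q:np.concatenate([proj(P[c],mdl(q,sg)[k])[0]-[u,v] for c,k,u,v in meas])
    s=least_squares(F,[.6,.05,0],loss='soft_l1'); print(sg,s.x,s.cost,F(s.x).round(1))
E
```

```text
top [222 219  92  20 795] [269.  231.8]
top [225 293  22  21 426] [235.5 302.8]
top [307 293  20  20 382] [316.9 302.5]
1 [0.5654284  0.06894854 0.02337459] 22.102672667946926 [  0.    5.7   0.6 -12.8   0.3   5.    0.3   0.2   0.7  -0.3  -0.8  -1.2]
-1 [0.56761633 0.06644347 0.03359284] 9.652169777521024 [ 0.1 -4.1  0.1 -0.5 -0.6  2.9  2.  -0.2  1.  -1.3 -0.5 -2.5]
```

View pics/zs.png

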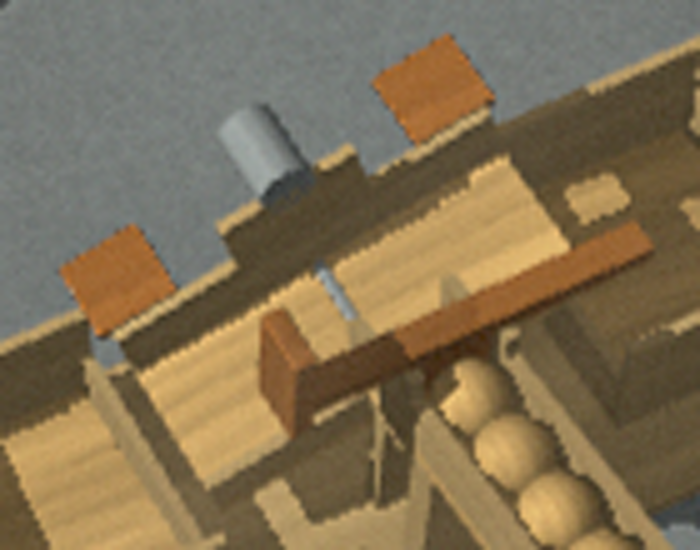

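View pics/zt.png

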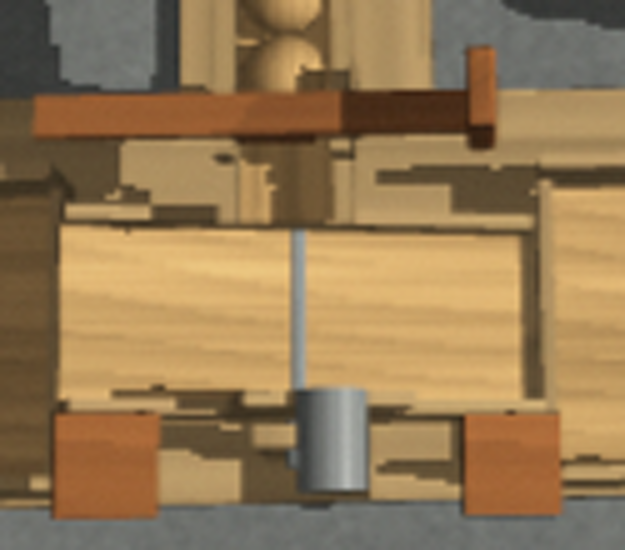

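The weight leans right (-y) and the left pad looks larger (higher) in the top view, so the gate is at -0.26. The left pad is raised and has to be pressed. In the crops the tab's top centre is at about (318.4,232.4) in the scene and (311.4,227.6) in the top view. I'll refine the pose with the tilt geometry.

```bash
cat >> h.py <<'E'
def T(q,v):
    x,y,t=q[:3]; R=np.array([[np.cos(t),-np.sin(t),0],[np.sin(t),np.cos(t),0],[0,0,1]])
    return R@(np.array(v)/1000)+[x,y,0]
E
python3 - <<'E'
from h import *
from scipy.optimize import least_squares
P={n:viewer.grab_frame(n) for n in('scene','top')}
meas=[('scene','pl',346.8,182.6),('scene','pr',283.6,221.2),('top','pl',235.5,302.6),('top','pr',316.9,302.4),('top','c0',256,140),('top','c1',284,140),('scene','tab',318.4,232.4),('top','tab',311.4,227.6)]
def pts(q):
    f={'pl':[-97,61.4,124.4],'pr':[-97,-77.8,87.4],'c0':[186,23,160],'c1':[186,-23,160],'tab':[18,-75+1000*q[3],197]}
    return {k:T(q,v) for k,v in f.items()}
F=lambda q:np.concatenate([proj(P[c],pts(q)[k])[0]-[u,v] for c,k,u,v in meas])
s=least_squares(F,[.57,.067,0.03,0.004],x_scale=.01,loss='soft_l1'); print(s.x,s.cost,F(s.x).round(1))
for k,v in pts(s.x).items(): print(k,v.round(4))
from scipy.spatial.transform import Rotation as R
o=get_obs(); print(R.from_rotvec(o['orientation']).as_matrix().round(4))
p=P['top'];print('jar',ray(p,(374,192),.085),'pot',ray(p,(172,185),.095),'tape',ray(p,(389,356),.024), [ray(p,u,.2) for u in((157,147),(137,163),(178,185))])
E
```

```text
[0.56834442 0.07253083 0.00384911 0.00582422] 8.77748804537604 [ 0.4 -2.1  0.6 -2.4  0.9  0.6  0.8  0.3  0.7 -2.2 -0.8 -2.6 -0.  -1.6
  0.3 -0.6]
pl [0.4711 0.1336 0.1244]
pr [ 0.4716 -0.0056  0.0874]
c0 [0.7543 0.0962 0.16  ]
c1 [0.7544 0.0502 0.16  ]
tab [0.5866 0.0034 0.197 ]
[[ 0.9716  0.2365 -0.    ]
 [ 0.2365 -0.9716  0.    ]
 [-0.     -0.     -1.    ]]
jar [ 0.67486276 -0.11423942  0.085     ] pot [0.6905389  0.25734674 0.095     ] tape [ 0.374064   -0.13811453  0.024     ] [array([0.72444742, 0.25593598, 0.2       ]), array([0.69729421, 0.28739801, 0.2       ]), array([0.65902702, 0.21958135, 0.2       ])]
```

Emit:
play_rows --commands '[[[1,0.2,-0.15,-0.1,0.05],[1,0.4,-0.3,-0.1,0.1],[1,0.6,-0.45,-0.1,0.152],[1,0.75,-0.56,-0.1,0.152],[1,0.88,-0.66,-0.1,0.152],[1,0.88,-0.66,-0.1,0.152],[1,0.88,-0.66,-0.1,0.152]]]'

```text
clock: 1.88
tcp_pos: [0.3038, -0.4819, 0.2517]
orientation: [-3.14, -0.013, -0.003]
contact_force: [-0.1, 0.1, -0.5]
grip_width: 0.0006
gripper_force: 0.0
```

Emit:
play_rows --commands '[[[1,0.2,-0.2,0,0],[1,0.4,-0.4,0,0],[1,0.6,-0.6,0,0],[1,0.75,-0.8,0,0],[1,0.8,-1,0,0],[1,0.8,-1,0,0]]]'

```text
clock: 2.38
tcp_pos: [0.4561, -0.2929, 0.2514]
orientation: [3.141, -0.003, 0.001]
contact_force: [1.6, -1.4, 0.6]
grip_width: 0.0005
gripper_force: 0.0
```

Emit:
play_rows --commands '[[[1,0,-0.2,0,0],[1,0,-0.4,0,0],[1,0,-0.6,0,0],[1,0,-0.8,0,0],[1,0,-1,0,0],[1,0,-1,0,0]]]'

```text
clock: 2.88
tcp_pos: [0.4559, -0.0861, 0.2518]
orientation: [-3.139, -0.014, -0.002]
contact_force: [0.5, -0.7, 0.9]
grip_width: -0.0001
gripper_force: 0.0
```

Emit:
play_rows --commands '[[[1,0,-0.2,0,0],[1,0,-0.4,0,0],[1,0,-0.6,0,0],[1,0,-0.8,0,0],[1,0,-1,0,0],[1,0,-1,0,0],[1,0,-1,0,0]]]'

```text
clock: 3.47
tcp_pos: [0.4559, 0.1082, 0.2515]
orientation: [-3.141, -0.006, -0.001]
contact_force: [-0.2, 0.4, -1.2]
grip_width: -0.0
gripper_force: 0.0
```

Emit:
play_rows --commands '[[[1,0.05,-0.17,0,0],[1,0.05,-0.17,0.2,0],[1,0.05,-0.17,0.4,0],[1,0.05,-0.17,0.5,0],[1,0.05,-0.17,0.5,0]]]'

```text
clock: 3.88
tcp_pos: [0.4631, 0.1371, 0.147]
orientation: [3.138, -0.004, -0.013]
contact_force: [-0.4, 0.6, 0.6]
grip_width: -0.0001
gripper_force: 0.0
```

```bash
python3 - <<'E'
from h import *
a=viewer.grab_frame('scene')['pixels'][130:280,230:430]
b=viewer.grab_frame('top')['pixels'][205:325,180:340]
a=cv2.resize(a,(400,300));b=cv2.resize(b,(400,300)); save({'pixels':np.hstack([a,b])},'hover')
print(get_obs()['tcp_pos'])
E
```

```text
[0.46593621 0.13912723 0.15131679]
```

View pics/hover.png

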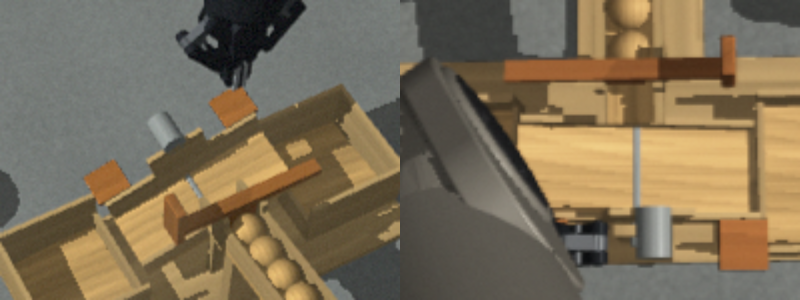

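The shut fingertips hover right over the raised left pad (crop at about (235,88)), clear of the weight. Next I press the pad.

Emit:
play_rows --commands '[[[1,0,0,0.06,0],[1,0,0,0.12,0],[1,0,0,0.16,0],[1,0,0,0.2,0],[1,0,0,0.23,0],[1,0,0,0.26,0],[1,0,0,0.28,0],[1,0,0,0.28,0],[1,0,0,0.28,0]]]'

```text
clock: 4.73
tcp_pos: [0.4655, 0.1409, 0.0953]
orientation: [3.141, 0.0, -0.0]
contact_force: [-0.8, 0.2, -0.6]
grip_width: -0.0
gripper_force: 0.0
```

```bash
python3 - <<'E'
from h import *
a=viewer.grab_frame('scene')['pixels'][130:280,230:430]
b=viewer.grab_frame('top')['pixels'][205:325,180:340]
a=cv2.resize(a,(400,300));b=cv2.resize(b,(400,300)); save({'pixels':np.hstack([a,b])},'press')
print(get_obs()['tcp_pos'],get_obs()['contact_force'])
E
```

```text
[0.46570634 0.14099822 0.09558869] [0.04540287 0.69089493 0.03027315]
```

View pics/press.png

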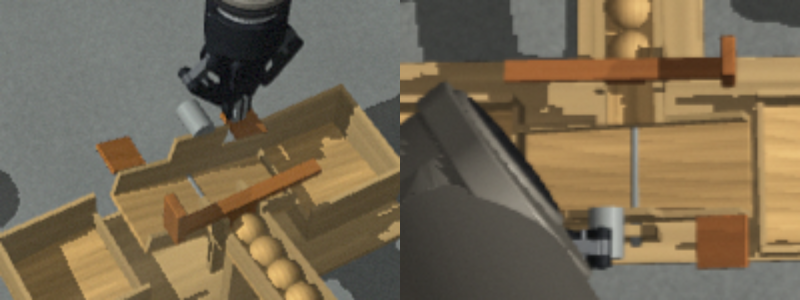

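The gate is over: the weight now leans left, the right pad is up and the left end is down. I lift straight up and move across to the right of the tab.

Emit:
play_rows --commands '[[[1,0,0,-0.15,0],[1,0,0,-0.35,0],[1,0,0,-0.55,0],[1,0,0,-0.775,0],[1,0.15,0.2,-0.775,0],[1,0.3,0.4,-0.775,0],[1,0.45,0.6,-0.775,0],[1,0.6,0.8,-0.775,0],[1,0.605,1,-0.775,0],[1,0.605,1,-0.775,0],[1,0.605,1,-0.775,0]]]'

```text
clock: 5.75
tcp_pos: [0.5876, -0.0677, 0.25]
orientation: [3.138, -0.016, 0.001]
contact_force: [-0.6, -0.0, -0.6]
grip_width: -0.0001
gripper_force: 0.0
```

Emit:
play_rows --commands '[[[1,0,0,0.1,0],[1,0,0,0.2,0],[1,0,0,0.3,0],[1,0,0,0.38,0],[1,0,0,0.38,0],[1,0,0,0.38,0]]]'

```text
clock: 6.25
tcp_pos: [0.586, -0.0588, 0.1741]
orientation: [-3.141, -0.001, 0.002]
contact_force: [0.4, 0.6, 1.2]
grip_width: -0.0
gripper_force: 0.0
```

```bash
python3 - <<'E'
from h import *
a=viewer.grab_frame('scene')['pixels'][130:280,230:430]
b=viewer.grab_frame('top')['pixels'][205:325,220:380]
a=cv2.resize(a,(400,300));b=cv2.resize(b,(400,300)); save({'pixels':np.hstack([a,b])},'tab')
print(get_obs()['tcp_pos'],get_obs()['contact_force'])
E
```

```text
[ 0.58724627 -0.05888722  0.17566266] [0.91990346 0.54425777 0.18053407]
```

View pics/tab.png

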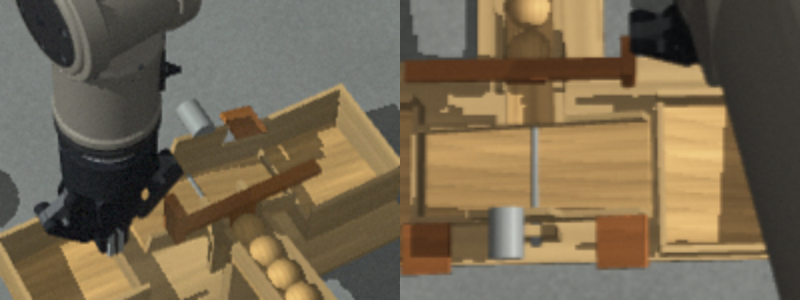

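Gate stays over, and the fingers stand to the right of the tab at its height. Next I push.

Emit:
play_rows --commands '[[[1,0,-0.08,0,0],[1,0,-0.14,0,0],[1,0,-0.2,0,0],[1,0,-0.25,0,0],[1,0,-0.3,0,0],[1,0,-0.34,0,0],[1,0,-0.38,0,0],[1,0,-0.41,0,0],[1,0,-0.41,0,0]]]'

```text
clock: 7.1
tcp_pos: [0.5865, 0.0248, 0.1743]
orientation: [-3.141, -0.003, -0.0]
contact_force: [-0.1, 0.3, 0.0]
grip_width: 0.0
gripper_force: 0.0
```

```bash
python3 - <<'E'
from h import *
a=viewer.grab_frame('scene')['pixels'][130:280,230:430]
b=viewer.grab_frame('top')['pixels'][205:325,160:320]
a=cv2.resize(a,(400,300));b=cv2.resize(b,(400,300)); save({'pixels':np.hstack([a,b])},'push')
print(get_obs()['tcp_pos'],get_obs()['contact_force'])
E
```

```text
[0.58619567 0.02327221 0.17404584] [-0.28739591  0.05058199  0.03645277]
```

View pics/push.png

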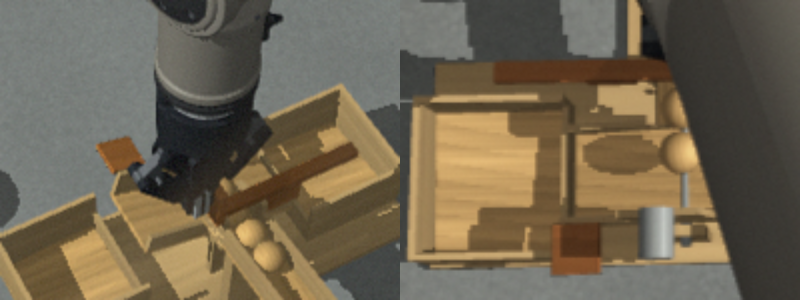

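Balls are already rolling left. I push on to the end stop.

Emit:
play_rows --commands '[[[1,0,-0.02,0,0],[1,0,-0.035,0,0],[1,0,-0.045,0,0],[1,0,-0.045,0,0],[1,0,-0.045,0,0]]]'

```text
clock: 7.62
tcp_pos: [0.5862, 0.0278, 0.174]
orientation: [3.137, -0.005, -0.002]
contact_force: [-0.9, -7.7, 1.4]
grip_width: 0.0
gripper_force: 4.4
```

The force of 7.7 N means the end stop is reached. I back off to the right, lift, and check.

Emit:
play_rows --commands '[[[1,0,0.1,0,0],[1,0,0.25,0,0],[1,0,0.4,0,0],[1,0,0.4,-0.2,0],[1,0,0.5,-0.4,0],[1,0,0.7,-0.5,0],[1,0,0.85,-0.5,0],[1,0,1,-0.5,0],[1,0,1,-0.5,0]]]'

```text
clock: 8.37
tcp_pos: [0.5854, -0.1769, 0.2746]
orientation: [3.137, -0.016, 0.0]
contact_force: [-0.8, -0.3, 0.0]
grip_width: -0.0004
gripper_force: 0.0
```

Emit:
play_rows --commands '[[[1,0,0.2,0,0],[1,0,0.4,0,0],[1,0,0.6,0,0],[1,0,0.8,0,0],[1,0,0.8,0,0],[1,0,0.8,0,0],[1,0,0.8,0,0]]]'

```text
clock: 8.95
tcp_pos: [0.5865, -0.3272, 0.2737]
orientation: [-3.14, 0.0, 0.001]
contact_force: [-0.3, 0.7, -0.1]
grip_width: 0.0001
gripper_force: 0.0
```

```bash
python3 - <<'E'
from h import *
a=viewer.grab_frame('scene')['pixels'][150:375,170:470]
p=viewer.grab_frame('top');b=p['pixels'][130:355,140:440]
a=cv2.resize(a,(400,300));b=cv2.resize(b,(400,300)); save({'pixels':np.hstack([a,b])},'end')
print(get_obs()['tcp_pos'],get_obs()['contact_force'])
for t in('ball0','jar','brush_pot','stop'): print(t,[(round(d['score'],2),np.round(d['rect']).tolist()) for d in viewer.trace(p,t)[:5]])
E
```

```text
[ 0.58710709 -0.3259026   0.27421733] [ 0.50341889 -0.06349359 -0.46197509]
ball0 [(0.76, [172.0, 268.0, 190.0, 284.0]), (0.74, [171.0, 291.0, 186.0, 305.0]), (0.73, [183.0, 282.0, 200.0, 296.0]), (0.49, [196.0, 291.0, 214.0, 308.0])]
jar [(0.65, [175.0, 273.0, 189.0, 281.0]), (0.64, [356.0, 182.0, 388.0, 219.0]), (0.3, [133.0, 144.0, 195.0, 206.0])]
brush_pot [(0.59, [133.0, 143.0, 198.0, 202.0])]
stop [(0.95, [195.0, 222.0, 287.0, 239.0])]
```

View pics/end.png

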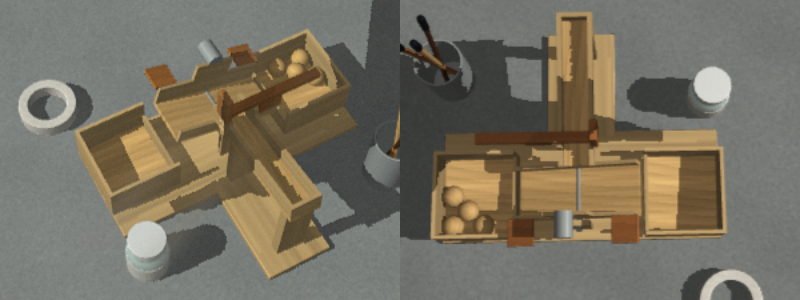

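All four balls lie in the left tray, the gate is over to the left, the stop is fully open, and the jar, brush pot and tape have not moved. I let things settle briefly, then hand in.

Emit:
play_rows --commands '[[[1,0,0,0,0],[1,0,0,0,0],[1,0,0,0,0],[1,0,0,0,0],[1,0,0,0,0],[1,0,0,0,0],[1,0,0,0,0],[1,0,0,0,0],[1,0,0,0,0],[1,0,0,0,0],[1,0,0,0,0],[1,0,0,0,0]]]'

```text
clock: 10.25
tcp_pos: [0.5865, -0.3281, 0.2743]
orientation: [-3.142, -0.0, 0.0]
contact_force: [-0.3, -0.7, 0.1]
grip_width: -0.0001
gripper_force: 0.0
```

```bash
python3 -c "
from h import *
print(r.hand_in())"
```

```text
the job is handed in; nothing more can be done
None
```

I rocked the gate over to the left and pushed the stop to its end; the last pictures show all four balls in the left tray and the jar, brush pot and tape unmoved. I handed the job in at about 10 s, but it returned no verdict.

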